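# Clear a stuck plug from a gas-trap tube in a ratchet clamp

## Robot

A 7-joint arm with a two-finger parallel gripper is mounted at the origin on the work surface. World frame = base frame: x ahead of the robot, y to its left, z up, the work surface at z = 0. Lengths are in m, angles in rad, forces in N, time in s.
With the tool pointing down it reaches from about 0.35 to 0.9 m from the base axis. Payload 8.1 kg.
Tool frame: the origin (TCP) lies at the very end of the fingers, on their centre line; the grasp point (between the pads) lies arm.hold_point_z behind it (arm.hold_point_z is the distance from the TCP to the grasp point, in m); z points along the fingers, y is the line along which they close (so a half turn about z gives the same grasp; the last joint's range is limited). The gripper opens to 92 mm and grips with 3 to 60 N. Pads are 19 mm wide; open, the fingers measure 130 mm over their backs; the gripper's body (75 mm by 190 mm) begins 47 mm behind the grasp point.
Start: joints at [1.173, 0.434, 0.025, 1.573, -0.012, 1.134, -0.075], TCP at [0.182, -0.598, 0.227] pointing down, gripper open.
Joint ranges: [-2.62, 2.62], [-0.44, 2.09], [-1.27, 1.32], [0.08, 2.57], [-1.32, 4.46], [0.12, 2], [-2.74, 2.74]. Speed limits (rad/s): [2.22, 2.22, 3.01, 3.01, 3.14, 3.14, 3.14].

## Interface

Orientations are given as a rotation vector (axis times angle).
In Python, from cell import arm, vision, job, cut_out gives the robot as it stands. The module is installed in compiled form; this text tells all that it offers.
- The arm moves only by the tool play_rows, never from a script. Its argument "increments" is text: rows parted by semicolons, each of 5 numbers parted by spaces: the shift along the tool's x, y, z in cm, then the turn about the tool's z in degrees, then the opening, from -1 (shut) to 1 (fully open), so that 0 is half open. A call has 1 to 5 rows; each row shifts and turns the commanded pose from where the row before left it, along the tool's axes as they then stand; what a row does not reach is not made up. A row lasts 1/12 s, in which the tool goes at most 41.7 mm and 7.16 degrees, less where a joint would pass 70% of its speed; a pose out of reach is approached as far as the arm can. A call is refused whole if a number of a shift passes 4.17 or a number of a turn 7.16, either way. A call with a gripper value outside its range is refused whole. The fingers move at their own pace and stop on an object; "grip_force" is the grip in N (left out, the last holds). Time passes only in rows, so rows that do not move let the fingers close. It gives the time, the measured TCP pose, the force, the opening and the grip force at its end, in the units of the state.
- arm.observe(): the state, without advancing time (a new reading comes with each control period).
- vision.get_image(name): name is "side" or "top"; returns a dict with "frame" (400x640x3 uint8, red, green, blue), "z_map" (400x640 float32, m along the optical axis (not along the pixel's ray), 0 where there is no reading), "mtx" (3x3 intrinsics, pixels), "distortion" ([k1, k2, p1, p2, k3] as OpenCV has them; the pictures are not rectified), "cam_to_world" (4x4, takes a point from camera to world coordinates). Camera axes: x right, y up, looking along -z (the intrinsics and any distortion apply to the point x, -y, -z); pixel columns grow to the right and rows downward; lengths in m; the calibration is good to about 2 mm. A picture is of the moment at which its call begins.
- job.sign_off(): hands the job in; it is judged then, once.
Trained networks look in a picture, given as the dict that the camera call returned (one of the last four; its "shot" number tells which), for a name from the list of things; names that differ only in an ending like _2 or _b are one class to them, and where a whole thing is asked for, a point or a joint stands for the part that bears it (a point fixed in the world has none). Each returns a list of dicts, best first, with "confidence" (0 to 1); they miss things now and then, are a little off and sometimes report something else, mostly with a low value. They report only what shows in the picture. A call takes as long as a camera call.
- cut_out(query, picture): "mask" (400x640 bool, what is visible of it) and "point" ([row, column] in pixels, amid what is visible of it).
The state is a dict: "clock": time; "joints": joint angles; "dq": joint speeds; "joint_efforts": joint torques, N m; "position": TCP position; "ee_rot": TCP orientation; "force": force on the tool from outside, world axes, zero at the start; "ft_torque": the same for the moment, N m; "width": opening from 0.0 (shut) to 1.0 (fully open); "gripper_force": force on a finger pad.
Only numpy, scipy, OpenCV 4.12 (cv2) and the standard library are available. Lean on these libraries where they do the work, as an engineer would, in place of code of your own. Each camera call takes 0.05 s, during which the arm holds its last target. There are 200 camera calls.

## Task

Squeeze the handles of the ratchet clamp together until its teeth hold by themselves, so that the sloping steel tube is locked, then push the rod up through the tube to eject the stuck yellow slug out of the top end into the blue catch box. Finally leave the rod lying on the green mat and the clamp sprung open again (press its orange handle sideways, down the slope, to free the teeth), with the tube still in its cradle and everything else on the bench left where it is.

Things in the scene. Friction and masses are not known exactly. Their poses are not given: they have to be found in the camera images.
- rig: Fixed grey stand. Origin on the bench under the tube's centre (135 mm above it); z up; x: level heading in which the tube climbs; y level, to its left. The bore slopes 25 deg up: U = (cos 25, 0, sin 25) is its direction, N = (-sin 25, 0, cos 25) square to it and up. Foot and catch box cover x -98 to 155, y +-60 mm. The arch over the tube reaches 200 mm up at x -20 to 0, y +-50 mm.
- clamp_pivot (a point): Pivot of the steel scissor clamp, on the arch 52 mm along N from the tube's centre; the pivot runs along U. Jaws hang either side of the tube; the two handles point up along N, so they lean back 25 deg from vertical. Handle grips span 50 to 97 mm along N above the pivot; the ratchet bars cross between the handles 50 mm above it. Nothing stands above or beside the grips.
- clamp (a joint): Opening angle of each handle from closed, rad (both move together, symmetrically). A spring holds it open at 0.15. Squeezing (about 9 N) closes it to a stop at -0.02; on the way two ratchet teeth catch: let go, it stays at about 0.045 or 0.01. Either locks the tube (its brass collar cannot pass the jaws); with the clamp open the tube slides out when pushed.
- blue_handle (a point): Centre of the blue grip of the left (+y of rig) handle, a plate 16 mm along U, 8 mm along y, 47 mm along N. Open, the two grips measure 58 mm across their outsides at this height, 66 mm at their top ends 23 mm farther up; closed, 36 mm, with 20 mm between them.
- orange_handle (a point): Centre of the orange grip of the right (-y of rig) handle, same size. It also flexes out of the scissor plane, only towards -U (down the slope): pressed some 5 to 8 mm that way at the grip (about 4 N; it can go 14 mm), with its way outwards left free, it leaves the teeth and both handles spring open, each grip 11 mm outwards. It springs back when let go.
- tube_center (a point): Centre of the loose steel tube lying in the cradle: 100 mm long, 34 mm outside, 25 mm bore, with a brass collar of 46 mm near its middle. x axis along the bore, up the slope.
- tube_mouth (a point): Centre of the lower, open end of the tube, where the rod goes in; about 114 mm above the bench. x axis up the bore.
- tube_exit (a point): Centre of the upper, open end of the tube, where the slug comes out.
- slug_center (a point): Centre of the yellow slug stuck in the bore: 23 mm diameter, 30 mm long, x along the bore.
- rod_grip (a point): Centre of the red square grip (70 x 16 x 16 mm) of the push rod, lying on the mat; the grip rests flat with its centre 11 mm above the bench. x axis points along the rod to its tip. The rod is 195 mm long in all, mass about 0.13 kg, most of it ahead of the grip.
- rod_tip (a point): Rounded tip of the push rod, 160 mm from the centre of the grip along the rod's x axis; the rod there is round, 16 mm in diameter, on the same axis as the grip.
- mat_center (a point): Centre of the top of the green mat, 3 mm thick, fixed, 260 mm (its x) by 130 mm (its y).
- catch_box (a point): Centre of the inner floor of the blue catch box, 119 x 109 mm inside, walls 50 mm high.
- flask: Glass flask with white stopper, 160 mm tall, 68 mm wide; origin under its centre. A bystander.
- jar: Amber jar, 95 mm tall, 64 mm wide; a bystander.
- phone: Phone in an orange case lying flat, 150 x 72 x 9 mm; a bystander.
- mouse: Grey computer mouse, 105 x 60 x 34 mm; a bystander.
- vial_rack: White vial rack, 100 x 150 mm, 60 mm high; a bystander.
- spare_tube: Spare tube standing on end, 100 mm tall, 46 mm wide; a bystander.
- marker: Marker pen lying flat, 135 mm long; a bystander.
- notepad: Yellow notepad, 130 x 190 x 12 mm; a bystander.

How it is judged:
On the way, in this order (a step that is already met when the one before it is completed fails the run):
1. the clamp is shut on its ratchet and stays shut with the robot not touching it (value of joint clamp below 0.075 rad and contact force between the fingers and rig below 0.3 N), for 0.3 s.
2. the rod's tip is inside the tube while the clamp is shut (value of joint clamp below 0.075 rad and x of rod_tip in the frame of tube_center above -0.045 m and distance between rod_tip and tube_center below 0.047 m), for 0.05 s.
3. the slug lies in the catch box and the clamp is still shut (value of joint clamp below 0.075 rad and z of slug_center in the frame of catch_box below 0.04 m and horizontal distance between slug_center and catch_box below 0.085 m), for 0.2 s.
At the end, for the whole second after the job is handed in: The clamp is open (joint above 0.13), the slug lies in the catch box, the tube's centre is within 12 mm (along the rig) and 10 mm (height) of its place in the cradle, the rod's grip lies on the green mat with the rod lying flat on it (value of joint clamp above 0.13 rad and z of slug_center in the frame of catch_box below 0.04 m and horizontal distance between slug_center and catch_box below 0.085 m and x of tube_center in the frame of rig between -0.012 and 0.012 m and z of tube_center in the frame of rig between 0.125 and 0.145 m and x of rod_grip in the frame of mat_center between -0.13 and 0.13 m and y of rod_grip in the frame of mat_center between -0.065 and 0.065 m and z of rod_grip in the frame of mat_center below 0.016 m and z of rod_tip in the frame of mat_center below 0.02 m); the robot touches nothing.
It fails at once if the tube is pushed or pulled out of its cradle (x of tube_center in the frame of rig above 0.03 m or x of tube_center in the frame of rig below -0.03 m or z of tube_center in the frame of rig below 0.1 m or z of tube_center in the frame of rig above 0.17 m).
It fails at once if a bystander is moved by more than 30 mm (distance of any of flask, jar, phone, mouse, vial_rack, spare_tube, marker, notepad from where it was at the start of the episode above 0.03 m).
It also fails if it takes over 56 s, if anything falls off the work surface, if the arm or the gripper's body presses on something with over 40 N, if the wrist force passes 120 N, or if a joint passes its speed limit or range.

## Working session

There is one attempt and no reset: what is moved stays moved. The work goes in short steps, Python scripts to look and compute and a tool call to move; the robot and the scene stay as the last step left them, time stands still between calls to the robot, and variables do not carry over. Pictures are saved under pics/ and viewed, at most 10 in all, crops included, and the job is handed in when it is done.

Besides the shell and the picture viewer there is one more tool, called after "Emit:" by a JSON object that holds its "name" and its "arguments", one argument or row to a line. play_rows: Moves the arm, as the interface text tells. Its arguments: {"type":"object","properties":{"increments":{"type":"string"},"grip_force":{"type":"number"}},"required":["increments"]}

```bash
mkdir -p pics; cat > h.py <<'E'
import numpy as np, cv2
from cell import arm, vision, job, cut_out
def world(p, rc, z=None):
    """pixel rows/cols (n,2) -> world points using z_map, or at given depth array"""
    rc=np.atleast_2d(np.asarray(rc,float)); n=cv2.undistortPoints(rc[:,None,::-1].copy(),p["mtx"],np.array(p["distortion"]))[:,0]
    d=p["z_map"][rc[:,0].round().astype(int),rc[:,1].round().astype(int)] if z is None else z
    c=np.c_[n[:,0]*d,-n[:,1]*d,-d*np.ones(len(n)),np.ones(len(n))]
    return (c@np.array(p["cam_to_world"]).T)[:,:3]
def cloud(p,mask):
    rc=np.argwhere(mask&(p["z_map"]>0)); return world(p,rc)
def pix(p,X):
    T=np.linalg.inv(np.array(p["cam_to_world"])); c=np.atleast_2d(X)@T[:3,:3].T+T[:3,3]
    return cv2.projectPoints(c*[1,-1,-1],np.zeros(3),np.zeros(3),p["mtx"],np.array(p["distortion"]))[0][:,0]
def save(p,name,crop=None,s=1):
    f=p["frame"]
    if crop: r0,r1,c0,c1=crop; f=f[r0:r1,c0:c1]
    f=cv2.resize(f,None,fx=s,fy=s,interpolation=cv2.INTER_CUBIC)
    cv2.imwrite("pics/"+name,f[:,:,::-1])
E
python3 - <<'E'
from h import *
np.set_printoptions(precision=4,suppress=True)
o=arm.observe(); print({k:np.round(v,4) for k,v in o.items()}, arm.hold_point_z)
from scipy.spatial.transform import Rotation as R
print(R.from_rotvec(o["ee_rot"]).as_matrix())
for n in ("side","top"):
    p=vision.get_image(n); save(p,n+"0.png")
    print(n,np.array(p["cam_to_world"]),p["mtx"][0,0])
    for q in ("rig","blue_handle","orange_handle","tube_center","rod_grip","rod_tip","mat_center","catch_box","flask","jar","phone","mouse","vial_rack","spare_tube","marker","notepad"):
        for d in cut_out(q,p)[:1]:
            X=cloud(p,d["mask"]); 
            if len(X): print(q,round(d["confidence"],2),d["point"],np.median(X,0),np.percentile(X,3,axis=0),np.percentile(X,97,axis=0),len(X))
E
```

```text
{'clock': np.float64(0.0), 'joints': array([ 1.1734,  0.4352,  0.025 ,  1.5741, -0.0116,  1.134 , -0.0751]), 'dq': array([ 0.0015,  0.0006, -0.0011, -0.0014,  0.0011,  0.0006, -0.0016]), 'joint_efforts': array([  0.0004, -66.7859,   0.9852, -31.4462,  -0.0605,   0.0429,
         0.0002]), 'position': array([ 0.1814, -0.5975,  0.2259]), 'ee_rot': array([-3.106 , -0.4612,  0.0006]), 'force': array([-0.269 ,  0.2618, -0.1306]), 'ft_torque': array([0.0163, 0.0004, 0.014 ]), 'gripper_force': np.float64(0.0), 'width': np.float64(0.9992)} 0.0188
[[ 0.9569  0.2905 -0.0006]
 [ 0.2905 -0.9569  0.0015]
 [-0.0002 -0.0016 -1.    ]]
side [[-0.8164  0.3731 -0.4408  0.0029]
 [-0.5775 -0.5253  0.6249  0.8066]
 [ 0.0016  0.7648  0.6443  0.9539]
 [ 0.      0.      0.      1.    ]] 449.7210470475392
rig 0.92 [239.5, 323.7] [0.5199 0.0492 0.0313] [ 0.4672 -0.0559 -0.0001] [0.5995 0.1778 0.2369] 3874
blue_handle 0.49 [175.3, 344.5] [ 0.4968 -0.0121  0.2287] [ 0.484  -0.0307  0.1437] [0.5524 0.0168 0.2664] 147
orange_handle 0.44 [172.4, 337.4] [ 0.5356 -0.0222  0.2276] [ 0.5229 -0.0387  0.1951] [ 0.5421 -0
[... 2348 characters left out ...]
 [0.5243 0.0387 0.1547] [ 0.5028 -0.0155  0.0158] [0.5498 0.0688 0.1858] 378
jar 0.57 [128.2, 392.4] [ 0.732  -0.1558  0.0915] [ 0.7134 -0.1845  0.0138] [ 0.7651 -0.1313  0.0989] 543
phone 0.68 [204.6, 345.0] [ 0.5123 -0.0122  0.2004] [ 0.4843 -0.0515  0.0117] [0.5537 0.018  0.2685] 191
mouse 0.65 [203.2, 319.1] [0.5235 0.0522 0.0116] [ 0.4657 -0.0643  0.0001] [0.5985 0.1702 0.2349] 3555
vial_rack 0.73 [217.4, 184.8] [0.4905 0.4189 0.0363] [0.4436 0.3499 0.0041] [0.5392 0.4939 0.0612] 1983
spare_tube 0.71 [261.9, 252.5] [0.3705 0.2193 0.0598] [0.3491 0.2032 0.0031] [0.3895 0.2366 0.1032] 221
notepad 0.97 [292.9, 198.5] [0.2772 0.3893 0.0133] [0.2079 0.3011 0.0092] [0.3463 0.4775 0.0174] 3152
```

```bash
python3 - <<'E'
from h import *
np.set_printoptions(precision=4,suppress=True)
p=vision.get_image("top"); save(p,"a.png",(140,300,260,480),3.6)
q=vision.get_image("side"); save(q,"b.png",(130,300,240,440),3.8)
for v in (p,q):
    t=cut_out("tube_center",v)[0]; X=cloud(v,t["mask"]); X=X[(X[:,2]>.10)]
    n=X[:,:2]; u=np.linalg.svd(n-n.mean(0))[2][0]; print("tube dir",np.degrees(np.arctan2(u[1],u[0])),X.mean(0))
    # mat rect
    m=cut_out("mat_center",v)[0]["mask"]; X=cloud(v,m); r=cv2.minAreaRect(X[:,:2].astype(np.float32)*1000); print("mat",r)
    m=cut_out("rod_grip",v)[0]["mask"]; f=v["frame"].astype(int)
    X=cloud(v,m); X=X[X[:,2]>.009]; u=np.linalg.svd(X[:,:2]-X[:,:2].mean(0))[2][0]; u*=np.sign(-u[1]); s=X[:,:2]@u; print("rod",u,s.min(),s.max(),X[:,:2].mean(0), s.mean())
    red=m&(f[...,0]>1.6*f[...,1])&(f[...,0]>90); X=cloud(v,red); print("red",X.mean(0),len(X),np.percentile(X[:,:2]@u,[2,98]))
    Y=cloud(v,cut_out("rig",v)[0]["mask"]) if cut_out("rig",v) else None
E
```

```text
tube dir -110.08088811480125 [0.5267 0.0424 0.1551]
mat ((524.8385620117188, -273.7567443847656), (260.31365966796875, 131.58401489257812), 81.4831314086914)
rod [-0.2613 -0.9653] 0.0318332393993835 0.222605141396571 [ 0.5271 -0.2756] 0.12827392113739058
red [ 0.5122 -0.3327  0.0192] 114 [0.1557 0.219 ]
tube dir 73.29955747153448 [0.5255 0.0431 0.1484]
mat ((524.6538696289062, -276.6795959472656), (271.3851623535156, 144.1480712890625), 83.31719207763672)Traceback (most recent call last):
  File "<stdin>", line 10, in <module>
IndexError: list index out of range
```

View pics/a.png

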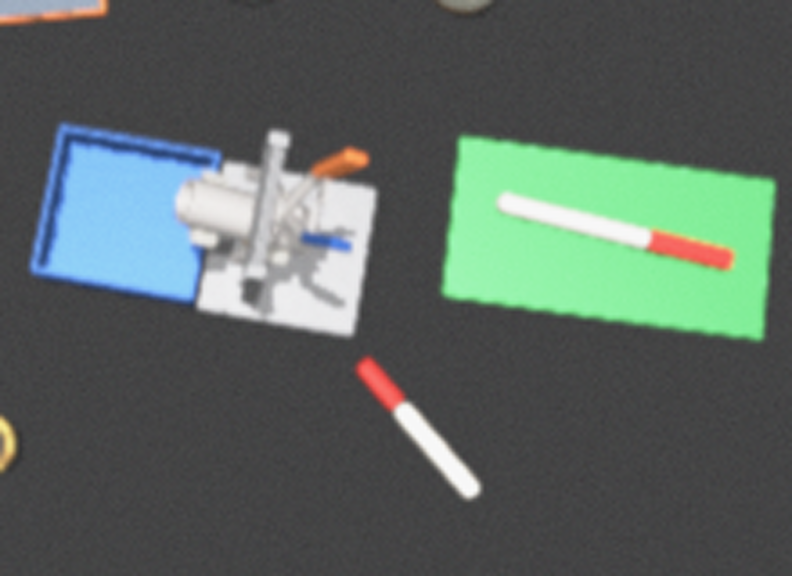

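View pics/b.png

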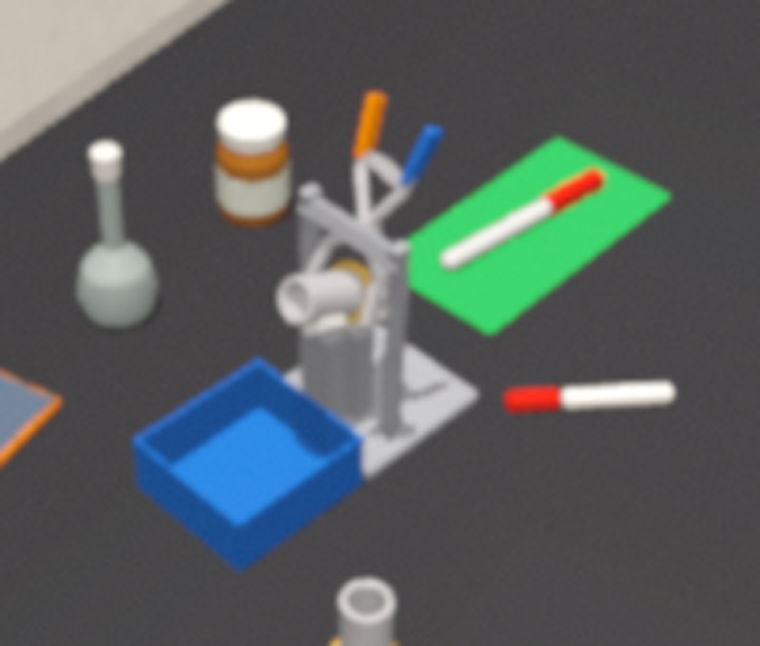

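View pics/top0.png

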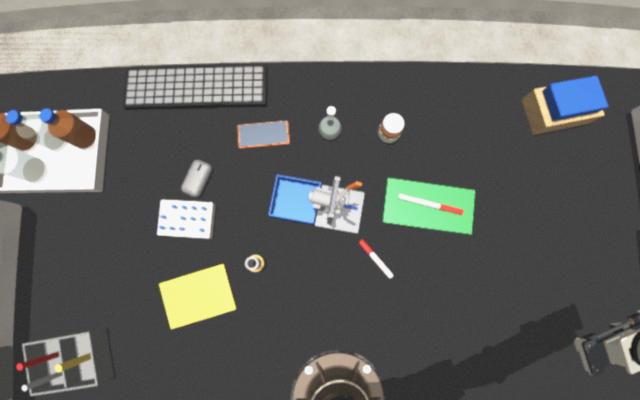

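The top view shows the rig centred near crop (270,215), with the box to the left (+y) and the handles to the right. The rod lies on the green mat with its red grip at crop (690,250). The red and white pen at (420,425) is the marker, not the rod. I'll fit the poses by colour.

```bash
python3 - <<'E'
from h import *
np.set_printoptions(precision=4,suppress=True)
def ray(p,rc,z):
    a=world(p,rc,np.array([.5]))[0]; b=world(p,rc,np.array([1.])) [0]; return a+(b-a)*(z-a[2])/(b[2]-a[2])
for n in ("top","side"):
    p=vision.get_image(n); f=p["frame"]; h=cv2.cvtColor(f,cv2.COLOR_RGB2HSV).astype(int); H,S,V=h[...,0],h[...,1],h[...,2]
    rc=np.indices(H.shape).reshape(2,-1).T; W=world(p,rc).reshape(400,640,3)
    def inb(x0,x1,y0,y1,z0,z1): return (W[...,0]>x0)&(W[...,0]<x1)&(W[...,1]>y0)&(W[...,1]<y1)&(W[...,2]>z0)&(W[...,2]<z1)
    reg=inb(.44,.62,-.1,.05,.2,.3)
    for nm,m in (("blue",reg&(H>100)&(H<130)&(S>120)),("orange",reg&(H>3)&(H<20)&(S>140))):
        c=np.argwhere(m); print(n,nm,len(c),c.mean(0),"ray",ray(p,c.mean(0),.2487),"cloud",W[m].mean(0),W[m].min(0),W[m].max(0))
    box=inb(.4,.68,0,.25,.035,.07)&(H>95)&(H<130)&(S>100); r=cv2.minAreaRect(W[box][:,:2].astype(np.float32)*1000); print("box rim",r, len(W[box]))
    foot=inb(.4,.68,-.12,.05,.004,.03)&(S<40)&(V>110); print("foot",cv2.minAreaRect(W[foot][:,:2].astype(np.float32)*1000),foot.sum(),np.median(W[foot][:,2]))
    red=inb(.44,.6,-.4,-.25,-.01,.04)&((H<6)|(H>172))&(S>140); c=np.argwhere(red); print("red",red.sum(),ray(p,c.mean(0),.017),cv2.minAreaRect(W[red][:,:2].astype(np.float32)*1000))
    wh=inb(.44,.6,-.4,-.14,-.01,.04)&(S<60)&(V>150); c=np.argwhere(wh); print("white",wh.sum(),ray(p,c.mean(0),.017))
    al=red|wh; print("rodrect",cv2.minAreaRect(W[al][:,:2].astype(np.float32)*1000))
    tu=inb(.45,.6,.01,.1,.13,.2)&(S<60); print("tube",W[tu].mean(0),tu.sum())
print(arm.observe()["clock"])
E
```

```text
top blue 24 [206.75  350.625] ray [ 0.4916 -0.0252  0.2487] cloud [ 0.4899 -0.0242  0.2609] [ 0.4859 -0.0358  0.2391] [ 0.4968 -0.0131  0.2704]
top orange 65 [185.0615 354.6154] ray [ 0.5414 -0.0355  0.2487] cloud [ 0.5398 -0.0347  0.2572] [ 0.535  -0.0486  0.2329] [ 0.5453 -0.0189  0.2716]
box rim ((543.1214599609375, 113.82266235351562), (125.7401351928711, 116.15621948242188), 79.22350311279297) 258
foot ((534.9164428710938, -15.803192138671875), (123.23629760742188, 154.5706787109375), 79.44395446777344) 1053 0.012628888145151507
red 86 [ 0.5121 -0.3333  0.017 ] ((511.2159423828125, -333.50311279296875), (61.9056282043457, 12.69361400604248), 74.3445053100586)
white 264 [ 0.5381 -0.24    0.017 ]
rodrect ((531.3004150390625, -273.0248107910156), (189.1279296875, 21.001575469970703), 75.11748504638672)
tube [0.5206 0.0355 0.1649] 510
side blue 71 [170.1127 350.3944] ray [ 0.4909 -0.0244  0.2487] cloud [ 0.4891 -0.0214  0.2513] [ 0.4819 -0.0382  0.231 ] [ 0.4983 -0.0091  0.2691]
side orange 77 [162.2468 336.5065] ray [ 0.5407 -0.033   0.2487] cloud [ 0.5392 -0.0307  0.2506] [ 0.5342 -0.0452  0.2313] [ 0.5462 -0.0162  0.268 ]
box rim ((542.2472534179688, 109.14485168457031), (135.90240478515625, 119.10862731933594), 80.01071166992188) 544
foot ((513.9144287109375, -19.275848388671875), (113.52871704101562, 119.52607727050781), 75.0113296508789) 528 0.011045790000431654
red 43 [ 0.5086 -0.3304  0.017 ] ((509.27667236328125, -331.10357666015625), (57.239601135253906, 13.46888256072998), 79.56381225585938)
white 169 [ 0.5352 -0.2355  0.017 ]
rodrect ((536.4583740234375, -270.83843994140625), (187.77020263671875, 34.277687072753906), 74.5533676147461)
tube [0.5145 0.0331 0.1611] 643
2.3
```

Emit:
{"name": "play_rows", "arguments": {
  "increments": "0 0 -1.2 -6.93 1;0 0 -1.2 -6.93 1;0 0 -1.2 -6.93 1;0 0 -1.2 -6.93 1;0 0 -1.2 -6.93 1",
  "grip_force": 25
}}

```text
clock: 2.72
position: [0.1815, -0.598, 0.2873]
ee_rot: [2.825, 1.374, -0.0]
force: [-0.2, -0.3, -0.3]
width: 0.998
gripper_force: 0.0
```

Emit:
{"name": "play_rows", "arguments": {
  "increments": "0 0 -1.2 -6.93 1;0 0 -1.2 -6.93 1;0 0 -1.2 -6.93 1;0 0 -1.2 -6.93 1;3 1 0 0 1"
}}

```text
clock: 3.13
position: [0.1929, -0.575, 0.3362]
ee_rot: [2.415, 2.005, -0.006]
force: [-0.3, 0.2, -0.4]
width: 1.0
gripper_force: 0.0
```

Emit:
{"name": "play_rows", "arguments": {
  "increments": "3.3 1.2 0 0 1;3.3 1.2 0 0 1;3.3 1.2 0 0 1;3.3 1.2 0 0 1;3.3 1.2 0 0 1"
}}

```text
clock: 3.55
position: [0.2872, -0.418, 0.3349]
ee_rot: [2.42, 2.003, -0.0]
force: [0.7, -0.4, -0.4]
width: 1.001
gripper_force: 0.0
```

Emit:
{"name": "play_rows", "arguments": {
  "increments": "3.3 1.2 0 0 1;3.3 1.2 0 0 1;3.3 1.2 0 0 1;3.3 1.2 0 0 1;3.3 1.2 0 0 1"
}}

```text
clock: 3.97
position: [0.3769, -0.267, 0.335]
ee_rot: [2.419, 2.003, -0.0]
force: [0.5, -0.6, -0.1]
width: 1.0
gripper_force: 0.0
```

Emit:
{"name": "play_rows", "arguments": {
  "increments": "3.3 1.2 0 0 1;3.3 1.2 0 0 1;3.3 1.2 0 0 1;3.3 1.2 0 0 1;0 0 0 0 1"
}}

```text
clock: 4.38
position: [0.4511, -0.1408, 0.3353]
ee_rot: [-2.41, -2.014, -0.006]
force: [-0.6, 0.0, 0.9]
width: 1.001
gripper_force: 0.0
```

Emit:
{"name": "play_rows", "arguments": {
  "increments": "3 1.1 0 0 1;3 1.1 0 0 1;3 1.1 0 0 1;2.85 1.05 0 0 1;0 0 0 0 1"
}}

```text
clock: 4.8
position: [0.5148, -0.0334, 0.3349]
ee_rot: [-2.411, -2.011, -0.005]
force: [-0.3, -1.3, 0.4]
width: 1.001
gripper_force: 0.0
```

```bash
python3 - <<'E'
from h import *
o=arm.observe(); print(o["position"])
p=vision.get_image("side"); save(p,"c.png",(100,260,250,450),4)
E
```

```text
[ 0.51480958 -0.03344365  0.33488475]
```

View pics/c.png

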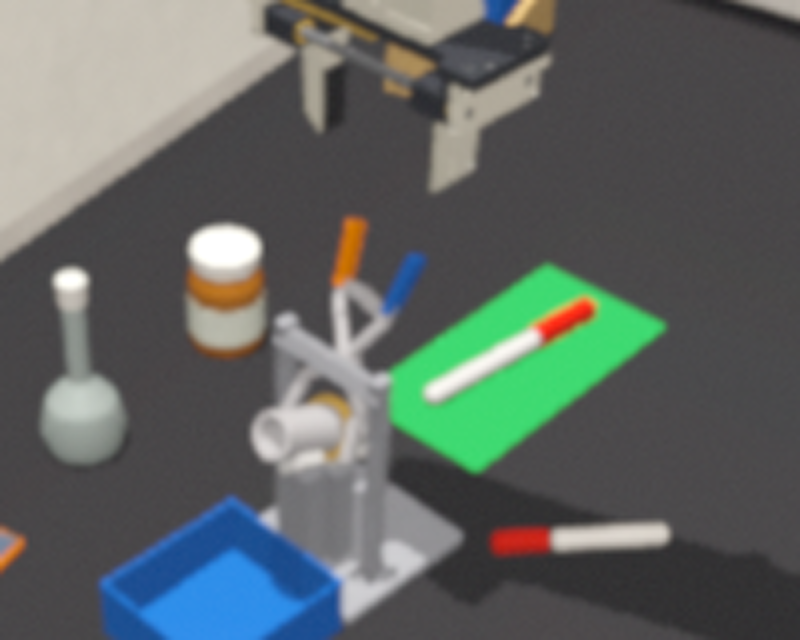

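The fingers hang above the two handles and straddle them, with fingertips near (325,130) and (440,190). I'll go down and squeeze.

Emit:
{"name": "play_rows", "arguments": {
  "increments": "0 0 2.4 0 1;0 0 2.4 0 1;0 0 2.4 0 1;0 0 2.4 0 1;0 0 0 0 1"
}}

```text
clock: 5.27
position: [0.5101, -0.0414, 0.2347]
ee_rot: [-2.418, -1.999, 0.009]
force: [-1.0, -0.1, -1.0]
width: 0.997
gripper_force: 0.0
```

Emit:
{"name": "play_rows", "arguments": {
  "increments": "0 0 0 0 -1;0 0 0 0 -1;0 0 0 0 -1;0 0 0 0 -1;0 0 0 0 -1",
  "grip_force": 25
}}

```text
clock: 5.68
position: [0.5144, -0.0398, 0.2402]
ee_rot: [2.418, 2.002, 0.004]
force: [6.7, -3.4, 4.7]
width: 0.686
gripper_force: 3.3
```

Emit:
{"name": "play_rows", "arguments": {
  "increments": "0 0 0 0 -1;0 0 0 0 -1;0 0 0 0 -1;0 0 0 0 -1;0 0 0 0 -1"
}}

```text
clock: 6.1
position: [0.5146, -0.0405, 0.2406]
ee_rot: [2.418, 2.0, 0.003]
force: [2.8, -2.9, 10.1]
width: 0.352
gripper_force: 25.1
```

Emit:
{"name": "play_rows", "arguments": {
  "increments": "0 0 0 0 1;0 0 0 0 1;0 0 0 0 1;0 0 0 0 1;0 0 0 0 1"
}}

```text
clock: 6.52
position: [0.5124, -0.0394, 0.2384]
ee_rot: [-2.419, -2.004, 0.001]
force: [-0.0, 0.4, 1.0]
width: 0.666
gripper_force: 0.0
```

Emit:
{"name": "play_rows", "arguments": {
  "increments": "0 0 0 0 1;0 0 -1.5 0 1;0 0 -2 0 1;0 0 -2 0 1;0 0 -2 0 1"
}}

```text
clock: 6.93
position: [0.5126, -0.0394, 0.3143]
ee_rot: [-2.419, -2.004, 0.001]
force: [0.4, 1.2, 0.1]
width: 0.984
gripper_force: 0.0
```

```bash
python3 - <<'E'
from h import *
o=arm.observe(); print(o["position"],o["width"],o["joints"])
p=vision.get_image("side"); save(p,"d.png",(130,260,270,420),5)
E
```

```text
[ 0.51258807 -0.03937069  0.31433825] 0.9844141065066647 [ 0.47418213  0.2543627  -0.62517523  1.66191408  0.15415672  1.27616814
 -0.36790522]
```

View pics/d.png

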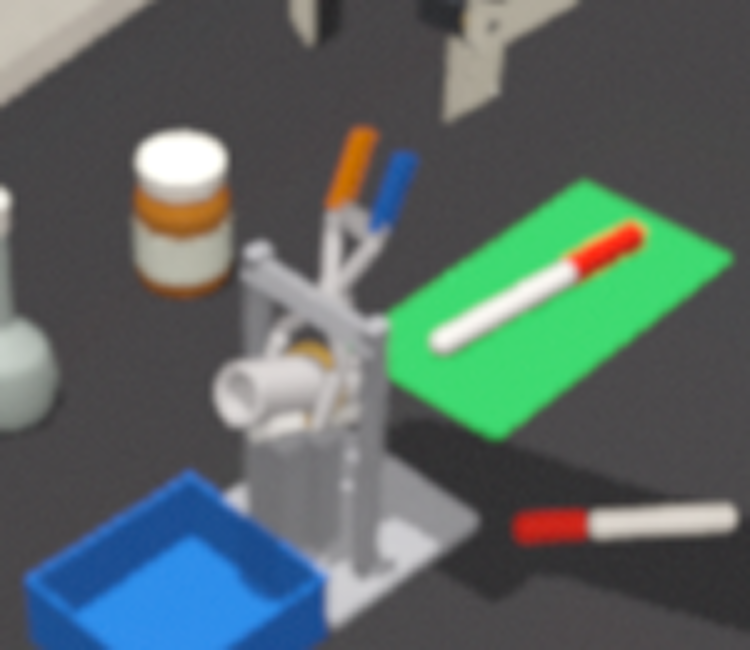

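Emit:
{"name": "play_rows", "arguments": {
  "increments": "0 0 0 4.4 1;-3.3 0.85 0 0 1;-3.3 0.85 0 0 1;-3.3 0.85 0 0 1;-3.3 0.85 0 0 1"
}}

```text
clock: 7.4
position: [0.5109, -0.1771, 0.3136]
ee_rot: [-2.494, -1.91, 0.0]
force: [0.3, -0.9, 0.7]
width: 0.999
gripper_force: 0.0
```

Emit:
{"name": "play_rows", "arguments": {
  "increments": "-3.3 0.85 1 0 1;-3.3 0.85 1 0 1;-3.3 0.85 1 0 1;-3.3 0.85 1 0 1;-3.3 0.85 1 0 1"
}}

```text
clock: 7.82
position: [0.5088, -0.3477, 0.2629]
ee_rot: [-2.494, -1.909, 0.0]
force: [1.7, -0.4, -0.2]
width: 0.998
gripper_force: 0.0
```

Emit:
{"name": "play_rows", "arguments": {
  "increments": "0 0 2.5 0 1;0 0 2.5 0 1;0 0 2.5 0 1;0 0 2.5 0 1;0 0 2.5 0 1"
}}

```text
clock: 8.23
position: [0.509, -0.346, 0.1372]
ee_rot: [-2.494, -1.909, -0.0]
force: [0.0, -0.1, 0.0]
width: 0.999
gripper_force: 0.0
```

Emit:
{"name": "play_rows", "arguments": {
  "increments": "0 0 2.5 0 1;0 0 0 0 1;0 0 0 0 1"
}}

```text
clock: 8.48
position: [0.5084, -0.3456, 0.1128]
ee_rot: [-2.492, -1.908, 0.002]
force: [-0.2, -0.2, 0.2]
width: 0.999
gripper_force: 0.0
```

```bash
python3 - <<'E'
from h import *
o=arm.observe(); x=np.array(o["position"]); print(x)
from scipy.spatial.transform import Rotation as R
M=R.from_rotvec(o["ee_rot"]).as_matrix(); print(np.degrees(np.arctan2(M[1,0],M[0,0])))
p=vision.get_image("top"); h=cv2.cvtColor(p["frame"],cv2.COLOR_RGB2HSV).astype(int); H,S,V=h[...,0],h[...,1],h[...,2]
W=world(p,np.indices(H.shape).reshape(2,-1).T).reshape(400,640,3)
wh=(W[...,0]>.44)&(W[...,0]<.6)&(W[...,1]>-.42)&(W[...,1]<-.14)&(W[...,2]<.04)&(S<60)&(V>150)
print(cv2.minAreaRect(W[wh][:,:2].astype(np.float32)*1000))
print("to grasp (tool cm):",M.T@(np.array([.509,-.3475,.006])-x)*100)
E
```

```text
[ 0.508415   -0.3456061   0.11277401]
74.87570095965731
((539.7363891601562, -240.85971069335938), (124.24332427978516, 21.262239456176758), 74.7341079711914)
to grasp (tool cm): [-0.17876239  0.13781783 10.67685516]
```

Emit:
{"name": "play_rows", "arguments": {
  "increments": "-0.1 0.2 3.5 0 1;0 0 3.5 0 1;0 0 2.5 0 1;0 0 1.1 0 1;0 0 0 0 1"
}}

```text
clock: 8.95
position: [0.5105, -0.3474, 0.0069]
ee_rot: [-2.493, -1.908, 0.001]
force: [-0.5, 0.7, -0.4]
width: 0.998
gripper_force: 0.0
```

Emit:
{"name": "play_rows", "arguments": {
  "increments": "0 0 0 0 -1;0 0 0 0 -1;0 0 0 0 -1;0 0 0 0 -1;0 0 0 0 -1",
  "grip_force": 30
}}

```text
clock: 9.37
position: [0.5115, -0.3481, 0.0089]
ee_rot: [2.494, 1.908, 0.001]
force: [0.6, 1.0, -0.4]
width: 0.688
gripper_force: 0.0
```

Emit:
{"name": "play_rows", "arguments": {
  "increments": "0 0 0 0 -1;0 0 0 0 -1;0 0 0 0 -1;0 0 0 0 -1;0 0 0 0 -1"
}}

```text
clock: 9.78
position: [0.5109, -0.3477, 0.0077]
ee_rot: [-2.495, -1.909, -0.0]
force: [-0.2, -0.4, -0.2]
width: 0.324
gripper_force: 0.0
```

Emit:
{"name": "play_rows", "arguments": {
  "increments": "0 0 0 0 -1;0 0 0 0 -1;0 0 0 0 -1;0 0 0 0 -1;0 0 0 0 -1"
}}

```text
clock: 10.2
position: [0.5109, -0.3477, 0.0077]
ee_rot: [-2.495, -1.909, 0.0]
force: [-0.5, 0.8, -1.0]
width: 0.17
gripper_force: 30.0
```

Emit:
{"name": "play_rows", "arguments": {
  "increments": "0 0 -1 -4.4 -1;0 0 -2 0 -1;0 0 -3 0 -1;0 0 -3 0 -1;0 0 -2 0 -1"
}}

```text
clock: 10.62
position: [0.5116, -0.3479, 0.1203]
ee_rot: [2.418, 2.003, 0.001]
force: [0.5, -0.0, -1.0]
width: 0.171
gripper_force: 30.0
```

Emit:
{"name": "play_rows", "arguments": {
  "increments": "0 0 0 0 -1;0 0 0 0 -1"
}}

```text
clock: 10.78
position: [0.5115, -0.3481, 0.1188]
ee_rot: [2.418, 2.002, 0.001]
force: [0.1, -0.1, -1.2]
width: 0.17
gripper_force: 30.0
```

```bash
cat > rod.py <<'E'
from h import *
from scipy.spatial.transform import Rotation as R
np.set_printoptions(precision=4,suppress=True)
O=np.array([.526,.0226,0]); a=np.radians(79.3); RG=np.array([[np.cos(a),-np.sin(a),0],[np.sin(a),np.cos(a),0],[0,0,1]])
o=arm.observe(); x=np.array(o["position"]); M=R.from_rotvec(o["ee_rot"]).as_matrix()
print("t",o["clock"],"tcp rig mm",(RG.T@(x-O))*1000,"head",np.degrees(np.arctan2(M[1,0],M[0,0])),"w",o["width"],"F rig",RG.T@o["force"])
def rod(n,box):  # white rod part in rig frame: visible surface
    p=vision.get_image(n); h=cv2.cvtColor(p["frame"],cv2.COLOR_RGB2HSV).astype(int)
    W=(world(p,np.indices(h.shape[:2]).reshape(2,-1).T)-O)@RG; W=W.reshape(400,640,3)
    m=(h[...,1]<70)&(h[...,2]>140)&(p["z_map"]>0)
    for i in range(3): m&=(W[...,i]>box[i][0])&(W[...,i]<box[i][1])
    m=cv2.morphologyEx(m.astype(np.uint8),cv2.MORPH_OPEN,np.ones((2,2)))>0
    X=W[m]*1000
    if len(X)<10: print(n,"few"); return p
    X=X[np.argsort(X[:,0])]; k=max(3,len(X)//8)
    f=np.polyfit(X[:,0],X[:,2],1); g=np.polyfit(X[:,0],X[:,1],1)
    print(n,len(X),"x",X[0,0],X[-1,0],"pitch",np.degrees(np.arctan(f[0])),"top z at ends",np.polyval(f,[X[0,0],X[-1,0]]),"yaw",np.degrees(np.arctan(g[0])),"y at ends",np.polyval(g,[X[0,0],X[-1,0]]))
    return p
E
python3 - <<'E'
from rod import *
t=(RG.T@(x-O)); b=[(t[0]+.04,t[0]+.2),(t[1]-.04,t[1]+.04),(.03,.2)]
p=rod("top",b); q=rod("side",b); save(q,"e.png",(120,280,280,460),4)
E
```

```text
t 10.7833 tcp rig mm [-366.982   -54.5381  118.8051] head 79.24512755408018 w 0.17000805134727215 F rig [-0.1076 -0.1119 -1.1782]
top 289 x -354.43776358746635 -196.00299850001647 pitch 14.341365975084418 top z at ends [ 91.1692 131.6756] yaw 1.7548215123182125 y at ends [-55.1393 -50.2853]
side 158 x -451.5492699700949 -192.79434635768249 pitch 32.43220903498715 top z at ends [-11.3203 153.0947] yaw 25.637838291491438 y at ends [-147.9284  -23.7437]
```

View pics/e.png

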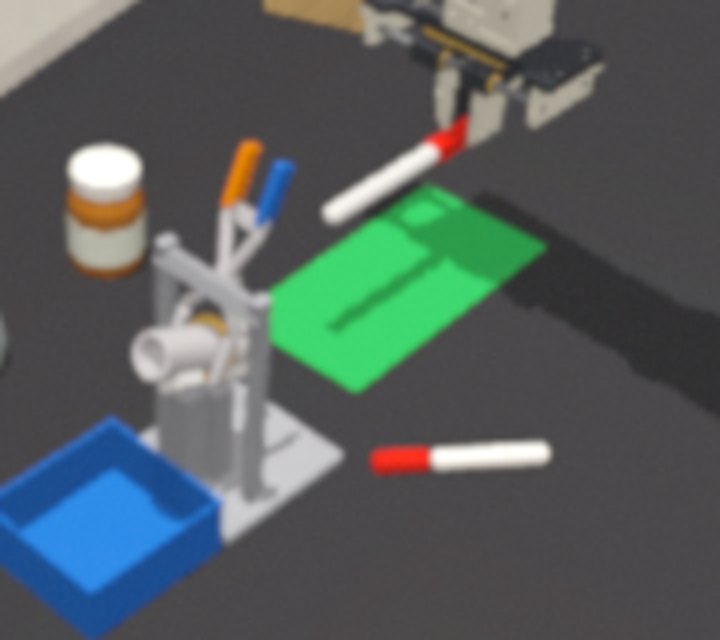

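The rod is held about level, with its tip at (330,212) and the grip at (450,140). I'll tilt it to 25° by resting it on the right shoulder of the fixed arch, clear of the handles, and lowering the grip.

Emit:
{"name": "play_rows", "arguments": {
  "increments": "0 -0.3 -3 0 -1;0 -0.3 -3 0 -1;0 -0.3 -3 0 -1;3 -0.3 -2 0 -1;3.4 -0.2 0 0 -1"
}}

```text
clock: 11.3
position: [0.5097, -0.2848, 0.2304]
ee_rot: [2.422, 1.994, 0.001]
force: [2.4, 0.8, -1.1]
width: 0.173
gripper_force: 30.0
```

Emit:
{"name": "play_rows", "arguments": {
  "increments": "3.4 0 0 0 -1;3.4 0 0 0 -1;3.4 0 0 0 -1;3.4 0 0 0 -1;0 0 0 0 -1"
}}

```text
clock: 11.72
position: [0.5351, -0.1399, 0.2268]
ee_rot: [-2.407, -2.013, -0.004]
force: [-0.2, 0.2, -0.5]
width: 0.171
gripper_force: 30.0
```

```bash
python3 - <<'E'
from rod import *
t=(RG.T@(x-O)); b=[(t[0]+.05,t[0]+.2),(t[1]-.018,t[1]+.018),(t[2]-.01,t[2]+.04)]
p=rod("top",b)
E
```

```text
t 11.7167 tcp rig mm [-157.9468  -39.08    226.8403] head 79.80684182826494 w 0.17125891623493683 F rig [ 0.2073  0.2126 -0.5282]
top 355 x -130.90918443521818 11.286621750105251 pitch 15.471619946566943 top z at ends [194.1887 233.5473] yaw 3.411619344203183 y at ends [-42.5347 -34.0578]
```

Emit:
{"name": "play_rows", "arguments": {
  "increments": "0 0 1 0 -1;0 0 1 0 -1;0 0 1 0 -1;0 0 0.7 0 -1;0 0 0.7 0 -1",
  "grip_force": 12
}}

```text
clock: 12.18
position: [0.5338, -0.1496, 0.1821]
ee_rot: [-2.42, -2.001, 0.002]
force: [-0.3, -0.6, 0.2]
width: 0.172
gripper_force: 12.0
```

Emit:
{"name": "play_rows", "arguments": {
  "increments": "0 0 0.8 0 -1;0 0 0.8 0 -1;0 0 0.8 0 -1;0 0 0.8 0 -1;0 0 0 0 -1"
}}

```text
clock: 12.6
position: [0.5335, -0.1486, 0.1499]
ee_rot: [-2.418, -2.003, 0.002]
force: [-0.7, -1.1, 0.0]
width: 0.175
gripper_force: 12.0
```

```bash
python3 - <<'E'
from rod import *
t=(RG.T@(x-O)); b=[(t[0]+.05,t[0]+.2),(t[1]-.018,t[1]+.018),(t[2]+.01,t[2]+.12)]
p=rod("top",b); q=rod("side",b)
E
```

```text
t 12.6 tcp rig mm [-166.8336  -39.1993  149.9429] head 79.25817617058841 w 0.17513968958001574 F rig [-1.1918  0.5017  0.0156]
top 316 x -135.9554227959972 -5.8811665745806385 pitch 25.732782037562792 top z at ends [150.0359 212.7281] yaw 3.241132714876818 y at ends [-40.6836 -33.3177]
side 110 x -224.41303504760614 -1.8640843262479252 pitch 39.88084006847101 top z at ends [ 30.6672 216.6206] yaw 35.869766850552764 y at ends [-177.7032  -16.7835]
```

Emit:
{"name": "play_rows", "arguments": {
  "increments": "0 0 0.6 0 -1;0 0 0.5 0 -1;0 0 0.4 0 -1;0 0 0 0 -1"
}}

```text
clock: 13.03
position: [0.534, -0.1487, 0.1358]
ee_rot: [-2.419, -2.003, 0.001]
force: [-0.4, -0.4, -0.9]
width: 0.172
gripper_force: 12.0
```

```bash
cat >> rod.py <<'E'
def fit(n,p0,d0,smax=.18,smin=.055,r=.02):
    """robust axis of the white rod near the line p0+s*d0 (rig frame, m)"""
    p=vision.get_image(n); h=cv2.cvtColor(p["frame"],cv2.COLOR_RGB2HSV).astype(int)
    W=(world(p,np.indices(h.shape[:2]).reshape(2,-1).T)-O)@RG; d0=d0/np.linalg.norm(d0)
    s=(W-p0)@d0; e=np.linalg.norm(W-p0-s[:,None]*d0,axis=1)
    m=(s>smin)&(s<smax)&(e<r)&(h[...,1].ravel()<70)&(h[...,2].ravel()>140)&(p["z_map"].ravel()>0)
    X=W[m].astype(np.float32)
    l=cv2.fitLine(X,cv2.DIST_WELSCH,0,.001,.001).ravel(); v=l[:3]*np.sign(l[0]); c=l[3:]
    s=(X-c)@v; k=np.linalg.norm(X-c-s[:,None]*v,axis=1)<.01; 
    print(n,len(X),"pitch",np.degrees(np.arcsin(v[2])),"yaw",np.degrees(np.arctan2(v[1],v[0])),"surface end pts mm",(c+v*s[k].min())*1000,(c+v*s[k].max())*1000)
    return p
E
python3 - <<'E'
from rod import *
t=(RG.T@(x-O)); a=np.radians(24); P=t+[0,0,.005]
for n in ("top","side"): fit(n,P,np.array([np.cos(a),0,np.sin(a)]))
E
```

```text
t 13.0333 tcp rig mm [-166.8215  -39.6499  135.8397] head 79.25431941883065 w 0.171712677541942 F rig [-0.5114  0.285  -0.9359]
top 296 pitch 24.73297 yaw 0.23493086 surface end pts mm [-118.8278  -36.9848  168.3522] [-11.3445 -36.5441 217.8644]
side 106 pitch 24.080631 yaw -0.6250608 surface end pts mm [-116.2909  -32.4842  165.0809] [ -7.9944 -33.6657 213.4832]
```

Emit:
{"name": "play_rows", "arguments": {
  "increments": "0 0 0 0 -1;0 0 -1 0 -1;-1 0 -0.5 0 -1;-2.5 0 0 0 -1;-2.5 0 0 0 -1",
  "grip_force": 40
}}

```text
clock: 13.55
position: [0.524, -0.208, 0.1533]
ee_rot: [2.416, 2.005, 0.002]
force: [0.9, -0.6, -1.3]
width: 0.17
gripper_force: 40.0
```

Emit:
{"name": "play_rows", "arguments": {
  "increments": "0 0 2.5 0 -1;0 0 2.5 0 -1;0 0 2.5 0 -1;0 0 2.5 0 -1;0 0 2.6 0 -1"
}}

```text
clock: 13.97
position: [0.5238, -0.2089, 0.0257]
ee_rot: [2.419, 2.001, 0.001]
force: [1.1, -0.2, -1.0]
width: 0.169
gripper_force: 40.0
```

Emit:
{"name": "play_rows", "arguments": {
  "increments": "0 -2 0 0 -1;0 -2 0 0 -1;0 0 0 0 -1"
}}

```text
clock: 14.22
position: [0.4798, -0.2004, 0.0253]
ee_rot: [-2.418, -2.001, 0.006]
force: [-0.7, 0.2, -1.0]
width: 0.169
gripper_force: 40.0
```

```bash
python3 - <<'E'
from rod import *
t=(RG.T@(x-O)); a=np.radians(24.7); P=t+[0,0,.005]; U=np.array([np.cos(a),0,np.sin(a)])
p=fit("top",P,U); save(p,"f.png",(160,260,290,420),6)
fit("side",P,U)
print("line height err of P mm", (P[2]-.135-P[0]*np.tan(np.radians(25)))*1000, "tip pred",(P+.175*U)*1000)
# tube in the same cameras
U=np.array([np.cos(np.radians(25)),0,np.sin(np.radians(25))])
for n in ("top","side"): fit(n,np.array([0,0,.135]),U,.052,.012,.024)
E
```

```text
t 14.2167 tcp rig mm [-227.7282    4.0254   25.2834] head 79.226173591016 w 0.16861839844141974 F rig [ 0.021   0.6977 -1.0434]
top 230 pitch 24.577272 yaw -0.95438486 surface end pts mm [-178.9891    7.6876   58.1482] [-70.767    5.8848 107.6511]
side 119 pitch 24.80486 yaw 0.14903498 surface end pts mm [-178.1134    7.2641   54.7978] [-67.1379   7.5528 106.0872]
line height err of P mm 1.4748637630762755 tip pred [-68.7393   4.0254 103.4102]
top 268 pitch -5.889306 yaw -16.371311 surface end pts mm [  4.8992   8.7297 158.8629] [ 50.6195  -4.7016 153.9475]
side 211 pitch -6.298254 yaw -38.85294 surface end pts mm [ 11.8587  20.4204 153.9444] [ 50.3017 -10.547  148.496 ]
```

View pics/f.png

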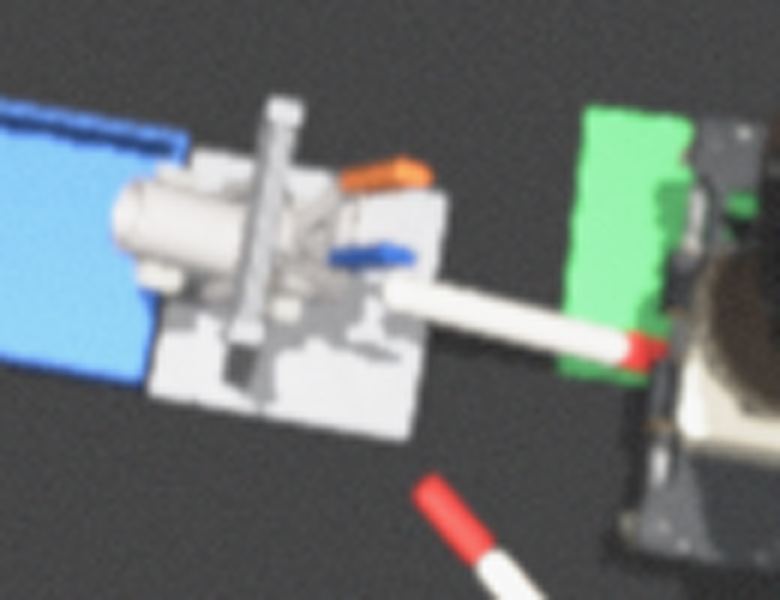

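```bash
python3 - <<'E'
from rod import *
p=vision.get_image("top"); g=cv2.cvtColor(p["frame"],cv2.COLOR_RGB2HSV).astype(np.float32)
c=np.cos(np.radians(25)); s_=np.sin(np.radians(25)); y=np.arange(-32,32.1,1)/1000
def prof(pt,bias):
    q=(pt+np.c_[0*y,y+bias,0*y])@RG.T+O; uv=pix(p,q).astype(np.float32)
    return [cv2.remap(np.ascontiguousarray(g[...,k]),uv[:,0].copy()[None],uv[:,1].copy()[None],cv2.INTER_LINEAR)[0].astype(int) for k in (1,2)]
for s in (.03,.036,.042):
    S,V=prof(np.array([s*c,0,.135+s*s_]),0); print("tube",s,"\nS",S,"\nV",V)
t=(RG.T@(x-O))+[0,0,.005]
for s in (.16,.12,.08):
    S,V=prof(t+s*np.array([c,0,s_]),0); print("rod",s,"\nV",V)
E
```

```text
t 14.4167 tcp rig mm [-227.2248   -1.6261   26.631 ] head 79.22575438256713 w 0.16909616356126778 F rig [ 0.1943 -0.7884 -1.3065]
tube 0.03 
S [142 140 132 124 107  88  70  48  27  13   8   3   3   4   6   7   9   8
   6   5   4   4   3   3   3   3   3   3   3   3   3   3   3   3   3   3
   4   4   4   4   4   5   6   7   7   8   8   9   9   9   8   8   7   6
   5   4   3   2   4  22  42  68  95 122 128] 
V [205 202 202 202 206 211 217 220 222 223 224 224 222 220 218 215 212 214
 219 223 227 230 233 235 237 238 239 240 240 240 240 240 240 239 239 238
 237 235 233 230 227 223 218 211 201 192 186 180 184 194 206 216 227 233
 235 236 232 225 217 201 187 174 164 155 155]
tube 0.036 
S [151 147 143 130 118 103  82  58  40  24   8   7   7   7   7   7   6   5
   4   5   4   4   4   4   4   4   3   3   3   2   2   2   2   3   3   3
   3   3   4   5   5   5   6   8   9   9   9   9   9   9   8   8   7   6
   5   3   3   8  22  34  63  91 115 126 137] 
V [163 165 168 183 201 217 224 233 235 232 229 226 223 219 214 209 211 214
 219 223 228 232 234 235 237 239 240 240 240 240 240 239 239 239 238 
[... 800 characters left out ...]
242 244 246 246 246 245 244
 243 239 233 226 211 195 183 175 167 164 163 163 163 163 164 169 174 185
 199 212 220 228 233 234 236 236 235 234 231]
rod 0.12 
V [ 70  69  68  68  68  68  69  71  72  72  71  70  70  69  69  70  72  72
  71  70  78  88  98 125 152 176 201 224 236 240 244 245 245 245 245 244
 243 239 236 223 207 188 158 127 100  82  66  56  56  55  56  57  58  61
  65  68  69  70  71  71  72  71  71  70  70]
rod 0.08 
V [220 221 223 223 224 226 229 232 234 237 239 237 234 232 229 226 222 220
 217 214 211 210 210 213 218 224 230 236 240 242 245 245 245 245 245 244
 242 238 232 219 199 181 161 142 125 125 124 127 133 142 149 157 164 162
 156 149 130 115 100  88  78  73  72  70  70]
```

The rod tip at (395,290) lines up with the tube axis at the mouth, and the cross-profiles agree to within 0.5 mm. I'll go in along the 25° line.

Emit:
{"name": "play_rows", "arguments": {
  "increments": "0.91 0 -0.52 0 -1;0.91 0 -0.42 0 -1;0.91 0 -0.42 0 -1;0.91 0 -0.42 0 -1;0 0 0 0 -1"
}}

```text
clock: 14.88
position: [0.4922, -0.1612, 0.0448]
ee_rot: [2.415, 2.008, 0.003]
force: [-0.0, 0.3, -1.1]
width: 0.168
gripper_force: 40.0
```

```bash
python3 - <<'E'
from rod import *
t=(RG.T@(x-O)); a=np.radians(24.7); P=t+[0,0,.004]; U=np.array([np.cos(a),0,np.sin(a)])
p=fit("top",P,U,.15)
print("line err",(P[2]-.135-P[0]*np.tan(np.radians(25)))*1000,"tip",(P+.175*U)*1000)
E
```

```text
t 14.8833 tcp rig mm [-186.8955   -0.9516   44.792 ] head 79.46426754874507 w 0.16801519755202796 F rig [ 0.3219  0.1113 -1.06  ]
top 171 pitch 24.701843 yaw 1.788623 surface end pts mm [-137.9688    1.3306   77.5213] [-53.7955   3.9591 116.2589]
line err 0.942784518130263 tip [-27.9066  -0.9516 121.9187]
```

Emit:
{"name": "play_rows", "arguments": {
  "increments": "0.91 0 -0.42 0 -1;0.91 0 -0.42 0 -1;0.91 0 -0.42 0 -1;0 0 0 0 -1"
}}

```text
clock: 15.27
position: [0.497, -0.1349, 0.0572]
ee_rot: [2.417, 2.007, 0.003]
force: [0.4, 0.6, 0.3]
width: 0.168
gripper_force: 40.0
```

Emit:
{"name": "play_rows", "arguments": {
  "increments": "0.68 0 -0.32 0 -1;0.68 0 -0.32 0 -1;0.68 0 -0.32 0 -1;0 0 0 0 -1"
}}

```text
clock: 15.6
position: [0.5005, -0.1156, 0.0665]
ee_rot: [2.418, 2.006, 0.002]
force: [0.9, 0.1, -1.2]
width: 0.17
gripper_force: 40.0
```

```bash
python3 - <<'E'
from rod import *
t=(RG.T@(x-O)); a=np.radians(24.7); P=t+[0,0,.004]; U=np.array([np.cos(a),0,np.sin(a)])
print("line err",(P[2]-.135-P[0]*np.tan(np.radians(25)))*1000,"tip",(P+.175*U)*1000)
E
```

```text
t 15.6 tcp rig mm [-140.5414   -0.5612   66.4841] head 79.36001734291818 w 0.17009696674646085 F rig [ 0.2381 -0.9085 -1.2494]
line err 1.0196577936383844 tip [ 18.4476  -0.5612 143.6109]
```

Emit:
{"name": "play_rows", "arguments": {
  "increments": "0.68 0 -0.32 0 -1;0.68 0 -0.32 0 -1;0.45 0 -0.21 0 -1;0 0 0 0 -1"
}}

```text
clock: 15.93
position: [0.5037, -0.0982, 0.0749]
ee_rot: [2.418, 2.005, 0.002]
force: [-0.5, 1.1, -2.1]
width: 0.17
gripper_force: 40.0
```

Emit:
{"name": "play_rows", "arguments": {
  "increments": "0.45 0 -0.21 0 -1;0.45 0 -0.21 0 -1;0 0 0 0 -1"
}}

```text
clock: 16.18
position: [0.5051, -0.0897, 0.0788]
ee_rot: [2.419, 2.005, 0.001]
force: [0.0, 0.3, -0.4]
width: 0.171
gripper_force: 40.0
```

```bash
python3 - <<'E'
from rod import *
t=(RG.T@(x-O)); a=np.radians(24.7); P=t+[0,0,.004]; U=np.array([np.cos(a),0,np.sin(a)])
print("line err",(P[2]-.135-P[0]*np.tan(np.radians(25)))*1000,"tip",(P+.175*U)*1000)
q=vision.get_image("side"); save(q,"g.png",(130,300,240,440),3.8)
E
```

```text
t 16.1833 tcp rig mm [-114.234    -0.356    78.8446] head 79.30465988957343 w 0.17118410016495889 F rig [ 0.2924  0.0328 -0.4251]
line err 1.1127521998064855 tip [ 44.7549  -0.356  155.9713]
```

View pics/g.png

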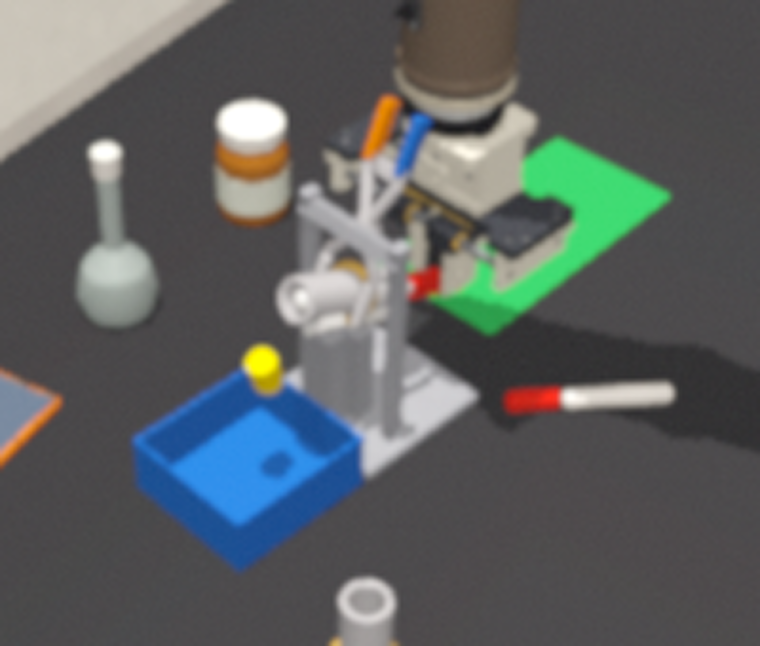

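The yellow slug at (262,370) has just left the tube and is falling towards the box, and the rod tip shows at the tube exit. I'll back the rod out along the bore and check where the slug landed.

Emit:
{"name": "play_rows", "arguments": {
  "increments": "0 0 0 0 -1;0 0 0 0 -1;0 0 0 0 -1;0 0 0 0 -1;0 0 0 0 -1"
}}

```text
clock: 16.65
position: [0.5046, -0.091, 0.0784]
ee_rot: [-2.42, -2.003, 0.0]
force: [-0.2, -0.5, -1.4]
width: 0.166
gripper_force: 40.0
```

```bash
cat > slug.py <<'E'
from rod import *
def yellow():
    p=vision.get_image("top"); h=cv2.cvtColor(p["frame"],cv2.COLOR_RGB2HSV).astype(int)
    W=((world(p,np.indices(h.shape[:2]).reshape(2,-1).T)-O)@RG).reshape(400,640,3)
    m=(h[...,0]>22)&(h[...,0]<35)&(h[...,1]>130)&(h[...,2]>100)&(abs(W[...,0]-.09)<.12)&(abs(W[...,1])<.12)
    print("slug rig mm",W[m].mean(0)*1000 if m.any() else None,m.sum())
    for nm,k in (("blue",(h[...,0]>100)&(h[...,0]<130)),("orange",(h[...,0]>3)&(h[...,0]<20))):
        k=k&(h[...,1]>120)&(W[...,2]>.22)&(W[...,2]<.3)&(abs(W[...,0]+.053)<.04)&(abs(W[...,1])<.06)
        print(nm,k.sum(),W[k].mean(0)*1000 if k.any() else None)
yellow()
E
python3 slug.py
```

```text
t 16.65 tcp rig mm [-115.5974   -0.1018   78.3693] head 79.24389035201592 w 0.1656314542982758 F rig [-0.5662  0.139  -1.3695]
slug rig mm None 0
blue 27 [-53.5986  16.841  263.1488]
orange 47 [-52.9564 -13.9861 260.2293]
```

```bash
python3 - <<'E'
from rod import *
for n in ("side","top"):
    p=vision.get_image(n); h=cv2.cvtColor(p["frame"],cv2.COLOR_RGB2HSV).astype(int)
    W=((world(p,np.indices(h.shape[:2]).reshape(2,-1).T)-O)@RG).reshape(400,640,3)
    m=(h[...,0]>20)&(h[...,0]<40)&(h[...,1]>90)&(h[...,2]>60)
    k,l,s,c=cv2.connectedComponentsWithStats(m.astype(np.uint8))
    for i in range(1,k):
        if s[i,4]>5: print(n,s[i],np.median(W[l==i],0)*1000)
    if n=="side": save(p,"h.png",(130,300,240,440),3.8)
E
```

```text
t 16.7 tcp rig mm [-115.5457   -0.1001   78.3638] head 79.24468539288722 w 0.170877711362486 F rig [ 0.0187  0.2224 -0.03  ]
side [301 247  11  11  76] [89.9746  1.1068 21.8827]
side [327 299  18  12  65] [180.4469 203.7095  43.0262]
side [ 288  336   79   64 3547] [297.0363 301.472   12.2073]
top [293 197  10   6  45] [85.5669 -1.2724 25.8148]
top [253 254  12  12  52] [155.2105 177.3242  41.2757]
top [ 158  263   79   67 3413] [313.7573 312.3614  13.157 ]
top [253 269   8   3  15] [160.5011 210.4258  41.801 ]
top [ 56 354  34  19 230] [574.5784 529.7871 118.5857]
```

View pics/h.png

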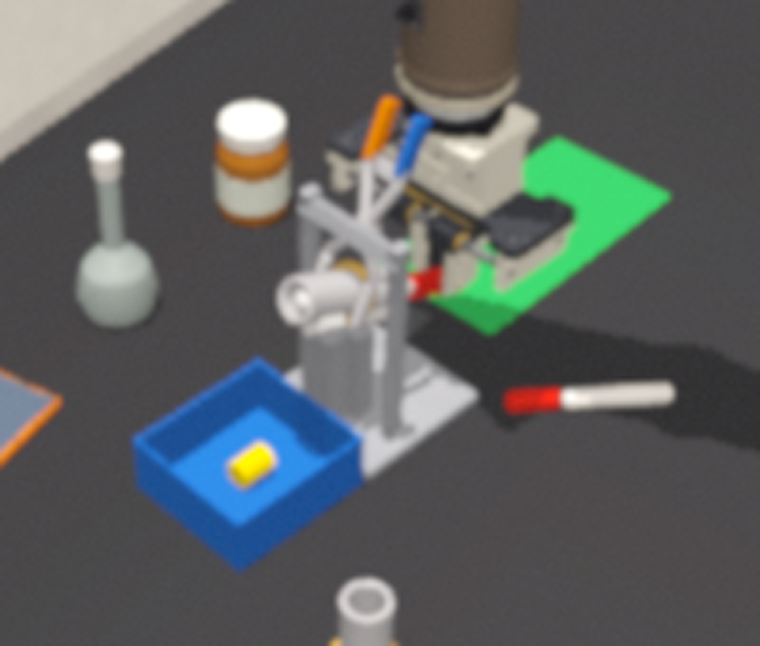

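The slug lies in the box at crop (252,465), rig (88, 0) mm, and the clamp is still shut. I'll withdraw the rod.

Emit:
{"name": "play_rows", "arguments": {
  "increments": "-0.91 0 0.42 0 -1;-1.36 0 0.63 0 -1;-1.36 0 0.63 0 -1;-1.36 0 0.63 0 -1;-1.36 0 0.63 0 -1"
}}

```text
clock: 17.22
position: [0.4919, -0.1555, 0.048]
ee_rot: [-2.421, -2.002, 0.001]
force: [-0.2, -0.6, -2.0]
width: 0.171
gripper_force: 40.0
```

Emit:
{"name": "play_rows", "arguments": {
  "increments": "-1.36 0 0.63 0 -1;-1.36 0 0.63 0 -1;-1.36 0 0.63 0 -1;-1.36 0 0.5 0 -1;-1 0 0 0 -1"
}}

```text
clock: 17.63
position: [0.4797, -0.2184, 0.0239]
ee_rot: [-2.42, -2.002, 0.002]
force: [0.2, -0.4, -1.7]
width: 0.164
gripper_force: 40.0
```

```bash
python3 - <<'E'
from rod import *
t=(RG.T@(x-O)); a=np.radians(24.7); P=t+[0,0,.004]; U=np.array([np.cos(a),0,np.sin(a)])
print("tip",(P+.175*U)*1000)
fit("top",P,U)
E
```

```text
t 17.6333 tcp rig mm [-245.4157    0.7762   23.9171] head 79.1950617912695 w 0.16424566915292024 F rig [-0.3836 -0.2445 -1.6581]
tip [-86.4267   0.7762 101.0439]
top 233 pitch 24.306114 yaw -1.2756509 surface end pts mm [-197.6773    4.7888   56.8539] [-88.4086   2.3557 106.2169]
```

Emit:
{"name": "play_rows", "arguments": {
  "increments": "-1 0.5 -1.5 0 -1;-2.5 1 -1 0 -1;-2.5 1.2 0 0 -1;-2.5 1.2 0 0 -1;-2.5 1.2 0 0 -1"
}}

```text
clock: 18.1
position: [0.5111, -0.3353, 0.0509]
ee_rot: [2.418, 2.004, 0.001]
force: [0.7, 0.6, -1.6]
width: 0.17
gripper_force: 40.0
```

Emit:
{"name": "play_rows", "arguments": {
  "increments": "-0.5 0 0 0 -1;0 0 1.2 0 -1;0 0 1.2 0 -1;0 0 0 0 -1"
}}

```text
clock: 18.43
position: [0.5078, -0.3364, 0.0231]
ee_rot: [-2.414, -2.003, 0.001]
force: [-0.6, 0.3, -1.2]
width: 0.165
gripper_force: 40.0
```

Emit:
{"name": "play_rows", "arguments": {
  "increments": "0 0 0.2 0 -1;0 0 0.2 0 -1;0 0 0.2 0 -1;0 0 0.2 0 -1;0 0 0.2 0 -1",
  "grip_force": 6
}}

```text
clock: 18.85
position: [0.5098, -0.3387, 0.0163]
ee_rot: [2.419, 2.004, 0.0]
force: [0.5, -0.1, -0.7]
width: 0.175
gripper_force: 6.0
```

```bash
python3 - <<'E'
from rod import *
t=(RG.T@(x-O)); print("world",x)
for a in (.05,.25):
    U=np.array([np.cos(a),0,np.sin(a)]); fit("top",t+[0,0,.004],U)
E
```

```text
t 18.85 tcp rig mm [-358.0534  -51.1599   16.2698] head 79.28017955223089 w 0.17541245308077785 F rig [-0.0026 -0.5526 -0.7111]
world [ 0.5098 -0.3387  0.0163]
top 227 pitch -2.6818764 yaw 0.0 surface end pts mm [-302.4503  -48.2786   22.5066] [-185.2776  -48.2786   17.018 ]
top 53 pitch 2.6537733 yaw 0.36457345 surface end pts mm [-302.167   -48.42     22.1319] [-264.3502  -48.1794   23.8847]
```

The rod swung down to level at the light grip. I'll set it down and let go.

Emit:
{"name": "play_rows", "arguments": {
  "increments": "0 0 0.2 0 -1;0 0 0.2 0 -1;0 0 0.2 0 -1;0 0 0.2 0 -1;0 0 0 0 -1"
}}

```text
clock: 19.37
position: [0.5094, -0.3392, 0.0079]
ee_rot: [2.42, 2.003, -0.0]
force: [0.2, 0.1, -0.9]
width: 0.173
gripper_force: 6.0
```

Emit:
{"name": "play_rows", "arguments": {
  "increments": "0 0 0 0 1;0 0 0 0 1;0 0 0 0 1;0 0 0 0 1;0 0 0 0 1"
}}

```text
clock: 19.78
position: [0.5096, -0.339, 0.0082]
ee_rot: [2.42, 2.004, 0.0]
force: [-0.3, -0.4, 0.5]
width: 0.481
gripper_force: 0.0
```

Emit:
{"name": "play_rows", "arguments": {
  "increments": "0 0 -1 0 -1;0 0 -3 0 -1;0 0 -3 0 -1;0 0 -4 0 -1;0 0 -4 0 -1"
}}

```text
clock: 20.2
position: [0.509, -0.3385, 0.1601]
ee_rot: [-2.418, -2.004, 0.0]
force: [-0.3, -1.2, 0.7]
width: 0.222
gripper_force: 0.0
```

Emit:
{"name": "play_rows", "arguments": {
  "increments": "0 0 -4 0 -1;0 0 -4 0 -1;0 0 -4 0 -1;0 0 -4 0 -1;0 0 0 0 -1"
}}

```text
clock: 20.62
position: [0.5125, -0.3393, 0.3278]
ee_rot: [2.41, 1.997, 0.008]
force: [0.4, -1.0, 0.3]
width: 0.006
gripper_force: 0.0
```

```bash
python3 - <<'E'
from slug import *
fit("top",np.array([-.358,-.051,.012]),np.array([1,0,0.]))
E
```

```text
t 20.6167 tcp rig mm [-358.16    -53.899   327.8124] head 79.27674512102433 w 0.006023967737297401 F rig [-0.8769 -0.563   0.291 ]
slug rig mm None 0
blue 27 [-53.4814  16.7531 262.423 ]
orange 48 [-53.6808 -13.9509 260.898 ]
top 259 pitch 0.24536258 yaw 0.009104992 surface end pts mm [-302.8065  -49.7096   15.2494] [-185.0573  -49.6909   15.7536]
```

Emit:
{"name": "play_rows", "arguments": {
  "increments": "3.1 -0.3 0 0 -1;3.1 -0.3 0 0 -1;3.1 -0.3 0 0 -1;3.1 -0.3 0 0 -1;3.1 -0.3 0 0 -1"
}}

```text
clock: 21.13
position: [0.5226, -0.1824, 0.3167]
ee_rot: [-2.418, -2.002, 0.002]
force: [-0.1, -0.1, -0.3]
width: 0.006
gripper_force: 0.0
```

Emit:
{"name": "play_rows", "arguments": {
  "increments": "3.1 -0.3 0 0 -1;3.1 -0.3 0 0 -1;3.1 -0.3 0 0 -1;3.1 -0.3 0 0 -1;3.1 -0.3 0 0 -1"
}}

```text
clock: 21.55
position: [0.5367, -0.0275, 0.3168]
ee_rot: [-2.418, -2.003, 0.003]
force: [0.5, 0.4, -0.6]
width: 0.007
gripper_force: 0.0
```

Emit:
{"name": "play_rows", "arguments": {
  "increments": "3.1 0 0 0 -1;0.5 0 0 0 -1;0 0 0 0 -1;0 0 0 0 -1"
}}

```text
clock: 21.88
position: [0.5439, 0.0059, 0.317]
ee_rot: [-2.418, -2.004, 0.003]
force: [-0.3, -0.6, 0.1]
width: 0.006
gripper_force: 0.0
```

```bash
python3 rod.py
```

```text
t 21.8833 tcp rig mm [-13.1114 -20.7417 317.0439] head 79.28790235999338 w 0.006449323943033364 F rig [-0.654   0.1829  0.1447]
```

Down 7.3 cm, 3 mm further out, then check.

Emit:
{"name": "play_rows", "arguments": {
  "increments": "0 0.3 1.8 0 -1;0 0 1.8 0 -1;0 0 1.8 0 -1;0 0 1.9 0 -1;0 0 0 0 -1"
}}

```text
clock: 22.3
position: [0.5452, 0.0029, 0.2412]
ee_rot: [-2.42, -1.998, 0.009]
force: [-0.4, -0.7, -1.4]
width: 0.004
gripper_force: 0.0
```

Emit:
{"name": "play_rows", "arguments": {
  "increments": "0 0 0 0 -1;0 0 0 0 -1"
}}

```text
clock: 22.47
position: [0.5478, 0.0049, 0.2459]
ee_rot: [2.421, 2.001, 0.0]
force: [0.1, -0.8, 0.9]
width: 0.003
gripper_force: 0.0
```

```bash
python3 rod.py
```

```text
t 22.4667 tcp rig mm [-13.3048 -24.7146 245.8825] head 79.16578379088376 w 0.003425932064380689 F rig [-0.7117 -0.2831  0.8677]
```

Emit:
{"name": "play_rows", "arguments": {
  "increments": "-1 0 0 0 -1;-0.9 0 0 0 -1;0 0 0 0 -1"
}}

```text
clock: 22.72
position: [0.544, -0.0158, 0.2457]
ee_rot: [2.421, 1.999, -0.001]
force: [-0.5, -0.7, 0.1]
width: 0.006
gripper_force: 0.0
```

Emit:
{"name": "play_rows", "arguments": {
  "increments": "-0.3 0 0 0 -1;-0.3 0 0 0 -1;0 0 0 0 -1;0 0 0 0 -1"
}}

```text
clock: 23.05
position: [0.5432, -0.018, 0.2454]
ee_rot: [2.419, 2.004, 0.002]
force: [0.4, 1.9, 1.3]
width: 0.007
gripper_force: 1.2
```

Emit:
{"name": "play_rows", "arguments": {
  "increments": "-0.3 0 0 0 -1;0 0 0 0 -1;0 0 0 0 -1"
}}

```text
clock: 23.3
position: [0.5425, -0.0215, 0.2452]
ee_rot: [2.419, 2.004, 0.0]
force: [0.4, 1.7, 1.2]
width: 0.005
gripper_force: 1.4
```

```bash
python3 slug.py
```

```text
t 23.3 tcp rig mm [-40.3005 -24.3576 245.229 ] head 79.26417934073643 w 0.005126567335613861 F rig [ 1.7013 -0.0965  1.2361]
slug rig mm None 0
blue 0 None
orange 0 None
```

Emit:
{"name": "play_rows", "arguments": {
  "increments": "-0.3 0 0 0 -1;-0.2 0 0 0 -1;0 0 0 0 -1;0 0 0 0 -1;0 0 0 0 -1"
}}

```text
clock: 23.77
position: [0.5412, -0.0264, 0.2451]
ee_rot: [-2.419, -2.004, 0.0]
force: [0.1, 3.2, 0.8]
width: 0.007
gripper_force: 1.5
```

```bash
python3 - <<'E'
from rod import *
p=vision.get_image("side"); h=cv2.cvtColor(p["frame"],cv2.COLOR_RGB2HSV).astype(int)
W=((world(p,np.indices(h.shape[:2]).reshape(2,-1).T)-O)@RG).reshape(400,640,3)
for nm,k in (("blue",(h[...,0]>100)&(h[...,0]<130)),("orange",(h[...,0]>3)&(h[...,0]<20))):
    k=k&(h[...,1]>120)&(W[...,2]>.22)&(W[...,2]<.3)&(abs(W[...,0]+.053)<.04)&(abs(W[...,1])<.06)
    print(nm,k.sum(),W[k].mean(0)*1000 if k.any() else None)
E
```

```text
t 23.7667 tcp rig mm [-45.2923 -24.0116 245.0797] head 79.256276702892 w 0.007365458136505873 F rig [3.1735 0.5294 0.7835]
blue 70 [-49.7466  28.3536 251.2531]
orange 28 [-51.6444 -20.2371 234.169 ]
```

Emit:
{"name": "play_rows", "arguments": {
  "increments": "1 0 0 0 -1;1 0 0 0 -1;1 0 0 0 -1;0 0 -2 0 -1;0 0 -3 0 -1"
}}

```text
clock: 24.23
position: [0.5453, 0.0041, 0.2931]
ee_rot: [-2.415, -2.004, 0.007]
force: [-0.1, -0.1, 0.4]
width: 0.005
gripper_force: 0.0
```

Emit:
{"name": "play_rows", "arguments": {
  "increments": "0 0 -3 0 -1;-3 0 -2 0 -1;-4 0 0 0 -1;-4 0 0 0 -1;-4 0 0 0 -1"
}}

```text
clock: 24.65
position: [0.5189, -0.1449, 0.3456]
ee_rot: [2.417, 2.005, 0.0]
force: [1.1, -0.3, -0.1]
width: 0.006
gripper_force: 0.0
```

Emit:
{"name": "play_rows", "arguments": {
  "increments": "-4 0 0 0 -1;-4 0 0 0 -1;0 0 0 0 -1;0 0 0 0 -1"
}}

```text
clock: 24.98
position: [0.5034, -0.2253, 0.3445]
ee_rot: [-2.424, -1.997, 0.002]
force: [-0.7, 0.6, -0.4]
width: 0.005
gripper_force: 0.0
```

```bash
python3 - <<'E'
from slug import *
q=vision.get_image("side"); save(q,"z.png",(110,300,230,470),3.3)
E
```

```text
t 24.9833 tcp rig mm [-247.7286  -23.8545  344.5036] head 78.9764432448911 w 0.005258581934699368 F rig [ 0.4458  0.7611 -0.4121]
slug rig mm None 0
blue 24 [-52.6183  26.8353 261.2792]
orange 70 [-53.2121 -23.7629 256.2219]
```

View pics/z.png

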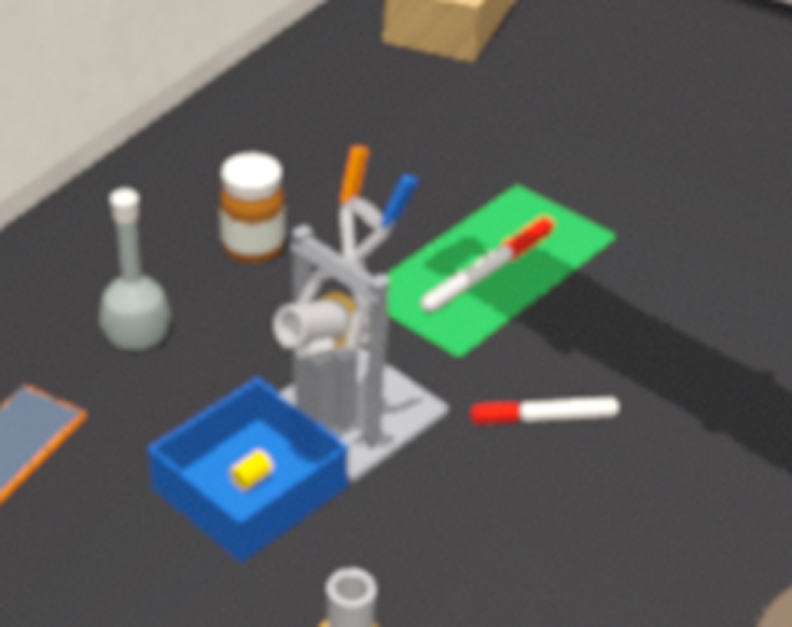

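The last view shows everything as asked. The handles are spread, at (355,175) and (400,200). The slug is in the box at (252,468), the rod lies flat on the mat from (430,300) to (545,228), and the tube is in its cradle. I'll hand it in.

```bash
python3 -c "
from cell import job
print(job.sign_off())"
```

```text
the job is handed in; nothing more can be done
None
```

The job is handed in at about 25 s of the 56 s allowed, though the sign-off gave no verdict: the last pictures show the slug in the catch box, the rod flat on the mat, the clamp open, and the tube in its cradle.

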